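# Press the formula dispenser's follower plate home with the tamper

## Task

The formula dispenser is empty and its sprung follower plate has ridden up crooked. Take the tamper, press its flat foot squarely down on the plate until the plate bottoms out level, lean on it firmly for about a second without forcing it, then stand the tamper back upright in the middle of its round cork rest and let go. Leave the other things on the shelf where they are.

Things in the scene. Friction and masses are not known exactly. Their poses are not given: they have to be found in the camera images.
- dispenser: Formula dispenser, fixed to the shelf, its cap off: a clear round open jar (inside 91 mm wide, outside 100 mm, rim 95 mm above the shelf) standing in an opaque grey foot ring 108 mm across and 52 mm high. Origin: centre of its underside, at shelf height; z up the jar's axis.
- plate: Follower plate: a flat steel disc 88 mm across and 5 mm thick inside the jar. It slides down the jar and can rock up to 0.12 rad any way; it starts 17 to 23 mm below the rim, cocked. Origin: centre of its underside; z is its normal. A spring pushes it up and a rubber wiper seal holds it wherever it is left: 4 to 9 N moves it down, and it stays down when the tamper is lifted away.
- plate_top (a point): Centre of the plate's upper face. The plate bottoms out on a hidden adjustable floor with rubber feet, its top then anywhere from 28 to 52 mm above the shelf (43 to 67 mm below the rim); only the sudden rise in resistance tells where. There it wants a steady push of 15 to 20 N from the tamper (under 12 N is not firm, over 45 N cracks the floor).
- tamper: The tamper, loose, 116 mm tall, 0.25 to 0.5 kg, standing upright on the rest at the start. Round flat steel foot 60 mm across and 14 mm thick, a steel neck 18 mm across up to 68 mm, and above it a square wooden handle 26 x 26 mm with rounded edges, from 68 to 116 mm above the underside. Origin: centre of the foot's underside; z up the handle, x and y square to the handle's flat sides.
- tamper_grip (a point): Centre of the tamper's wooden handle, 92 mm above the underside of its foot; axes as the tamper's.
- rest: Round cork rest for the tamper, fixed to the shelf, 96 mm across, 8 mm thick, flat on top. Origin: centre of its underside. The dispenser and the rest can be on either side.
- bottle_a_mid (a point): Empty glass baby bottle, loose, 60 mm across, 136 mm tall, standing between the dispenser and the rest. Site at its middle, 68 mm up. To be left alone.
- bottle_b_mid (a point): Second baby bottle like the first, out to the robot's right. To be left alone.
- cap: The dispenser's clear twist cap, loose, 104 mm across, 36 mm high with its grip bar, lying on the shelf beyond. Origin: centre of its underside. To be left alone.
- funnel: Stainless steel funnel standing mouth down, 90 mm across, 90 mm tall. Origin: centre of its underside. To be left alone.
- teat_case: Blue silicone teat case, 79 x 79 x 50 mm. Origin: centre of its underside. To be left alone.
- warmer: Grey bottle warmer, fixed, 140 mm across, 132 mm tall, a knob on its front, at the robot's left. Origin: centre of its underside.

How it is judged:
On the way:
1. the tamper, held upright (within 0.08 rad), presses the bottomed plate with more than 12 N for 0.5 s while the plate is level (within 0.035 rad) (contact force between tamper and plate above 12 N and angle between tamper_grip's own z axis and vertical below 0.08 rad and z of plate_top in the frame of dispenser below 0.0555 m and angle between plate_top's own z axis and vertical below 0.035 rad), for 0.5 s.
At the end, for the whole second after the job is handed in: The follower plate is still down (its top less than 55.5 mm above the dispenser's underside) and level within 0.035 rad; the tamper stands upright (within 0.06 rad), at rest and released on the cork rest, its axis within 20 mm of the rest's centre (z of plate_top in the frame of dispenser below 0.0555 m and angle between plate_top's own z axis and vertical below 0.035 rad and horizontal distance between tamper_grip and rest below 0.02 m and z of tamper_grip in the frame of rest between 0.096 and 0.104 m and angle between tamper_grip's own z axis and vertical below 0.06 rad and linear speed of tamper below 0.02 m/s); the robot touches nothing.
It fails at once if the tamper presses the plate with more than 45 N (contact force between tamper and plate above 45 N).
It fails at once if a bottle, the cap, the funnel or the teat case is moved more than 30 mm (distance of any of bottle_a_mid, bottle_b_mid, cap, funnel, teat_case from where it was at the start of the episode above 0.03 m).
It also fails if it takes over 58 s, if anything falls off the work surface, if the arm or the gripper's body presses on something with over 40 N, if the wrist force passes 120 N, or if a joint passes its speed limit or range.

## Robot

A 6-joint arm with a two-finger parallel gripper is mounted at the origin on the work surface. World frame = base frame: x ahead of the robot, y to its left, z up, the work surface at z = 0. Lengths are in m, angles in rad, forces in N, time in s.
With the tool pointing down it reaches from about 0.275 to 0.85 m from the base axis. Payload 19 kg.
Tool frame: the origin (TCP) lies on the centre line of the jaws, within the pads' length; the fingertips stand bot.tcp_to_tips ahead of it and the grasp point (between the pads) lies 8 mm behind it (bot.tcp_to_tips is the distance from the TCP to the fingertips, in m); z points along the fingers, y is the line along which they close (so a half turn about z gives the same grasp; the last joint's range is limited). The gripper opens to 85 mm and grips with 20 to 120 N. Pads are 22 mm wide; open, the fingers measure 114 mm over their backs; the gripper's body (76 mm by 85 mm) begins 54 mm behind the grasp point. The pads swing forward as they close: fully open they stand 13 mm farther back than shut.
Start: joints at [1.18, 0.15, 1.437, -0, 1.554, -0.134], TCP at [0.146, 0.556, 0.242] pointing down, gripper open.
Joint ranges: [-2.8, 2.8], [-0.68, 2.1], [0.12, 2.68], [-1.39, 4.53], [0.16, 2.79], [-2.81, 2.81]. Speed limits (rad/s): [1.89, 1.89, 2.22, 3.01, 3.01, 3.01].

## Interface

Orientations are given as a unit quaternion [x, y, z, w].
In Python, from rig import monitor, capture, job, bot gives the robot as it stands.
- The arm moves only by the tool move_arm, never from a script. Its argument "rows" is a list of rows, each a list of 3 entries, a list of its own where there are three numbers: the shift along the tool's x, y, z normalised to -1 to 1, where 1 is 20 cm, then the turn, a rotation vector about the tool's x, y, z normalised to -1 to 1, where 1 is 180 degrees, then the opening, from -1 (shut) to 1 (fully open), so that 0 is half open. In form: [[[x, y, z], [wx, wy, wz], gripper], ...]. A call has 1 to 10 rows; each row is the pose to reach, as a shift and turn from the pose commanded when the call began, along the tool's axes at that moment, turning the shorter way round; what a row does not reach only later rows make up. A row lasts 1/8 s, in which the tool goes at most 62.5 mm and 10.7 degrees, less where a joint would pass 70% of its speed; a pose out of reach is approached as far as the arm can. A call with a number of a shift or a turn outside -1 to 1 is refused whole. A call with a gripper value outside its range is refused whole. The fingers move at their own pace and stop on an object; "newtons" is the grip in N (left out, the last holds). Time passes only in rows, so rows that repeat a pose let the fingers close. It gives the time, the measured TCP pose, the force, the opening and the grip force at its end, in the units of the state.
- monitor.observe(): the state, without advancing time (a new reading comes with each control period).
- capture(name): name is "scene" or "top" or "wrist"; returns a dict with "pixels" (384x512x3 uint8, red, green, blue), "camera_matrix" (3x3 intrinsics, pixels), "k1" (the pictures are not rectified: a ray, as slopes to the right and down, at radius r is drawn at 1 + k1 r^2 times it, then the intrinsics apply), "eye" and "orientation" of the camera in the world; the wrist camera has in their place "tool_from_camera" (4x4, takes a point from camera to tool coordinates, whose origin is the TCP and whose axes are the flange's). Camera axes: x right, y up, looking along -z (the intrinsics and any distortion apply to the point x, -y, -z); pixel columns grow to the right and rows downward; lengths in m; the calibration is good to about 2 mm. A picture is of the moment at which its call begins: read the wrist's pose just before it. There is no depth.
- job.finish_job(): hands the job in; it is judged then, once.
The state is a dict: "time": time; "q": joint angles; "joint_velocities": joint speeds; "joint_torque": joint torques, N m; "position": TCP position; "orientation": TCP orientation; "ft_force": force on the tool from outside, world axes, zero at the start; "moment": the same for the moment, N m; "opening": finger opening in m; "finger_force": force on a finger pad.
Only numpy, scipy, OpenCV 4.12 (cv2) and the standard library are available. Lean on these libraries where they do the work, as an engineer would, in place of code of your own. Each camera call takes 0.05 s, during which the arm holds its last target. There are 200 camera calls.

## Working session

There is one attempt and no reset: what is moved stays moved. The work goes in short steps, Python scripts to look and compute and a tool call to move; the robot and the scene stay as the last step left them, time stands still between calls to the robot, and variables do not carry over. Pictures are saved under pics/ and viewed, at most 10 in all, crops included, and the job is handed in when it is done.

Besides the shell and the picture viewer there is one more tool, called after ">>>" as name(argument=value, ...), one argument or row to a line, values as JSON. move_arm: Moves the arm, as the interface text tells. Scaled input: -1 to 1 covers 20 cm each way for a shift and 180 degrees each way for a turn. Its arguments: {"type":"object","properties":{"rows":{"type":"array"},"newtons":{"type":"number"}},"required":["rows"]}

```bash
mkdir -p pics
cat > h.py <<'E'
import numpy as np, cv2
from scipy.spatial.transform import Rotation as R
from rig import monitor, capture, job, bot
def cam(name):
    s=monitor.observe(); c=capture(name)
    if 'eye' in c:
        o=np.array(c['orientation']); M=R.from_quat(o).as_matrix() if o.size==4 else o.reshape(3,3); e=np.array(c['eye'])
    else:
        T=np.array(c['tool_from_camera']); Rt=R.from_quat(s['orientation']).as_matrix()
        M=Rt@T[:3,:3]; e=Rt@T[:3,3]+np.array(s['position'])
    return dict(im=c['pixels'][:,:,::-1].copy(),K=np.array(c['camera_matrix']),k=c['k1'],M=M,e=e)
def ray(c,u,v):
    p=cv2.undistortPoints(np.array([[[u,v]]],float),c['K'],np.array([c['k'],0,0,0,0.]))[0,0]
    d=c['M']@np.array([p[0],-p[1],-1]); return c['e'],d/np.linalg.norm(d)
def onz(c,u,v,z):
    e,d=ray(c,u,v); return e+d*(z-e[2])/d[2]
def proj(c,P):
    q=c['M'].T@(np.asarray(P,float)-c['e']); x,y=q[0]/-q[2],-q[1]/-q[2]; f=1+c['k']*(x*x+y*y)
    w=c['K']@[x*f,y*f,1]; return w[:2]
def save(c,n,s=1): cv2.imwrite('pics/'+n,cv2.resize(c['im'],None,fx=s,fy=s))
def tosteps(dp,s=None):
    s=s or monitor.observe(); return R.from_quat(s['orientation']).as_matrix().T@np.array(dp)/0.2
E
python3 - <<'E'
from h import *
import pickle
s=monitor.observe(); print({k:np.round(v,4) for k,v in s.items()}, bot.tcp_to_tips)
for n in('scene','top'):
    c=cam(n); save(c,n+'.png',1.5); pickle.dump(c,open(n+'.pkl','wb')); print(n,c['e'],c['M'].round(3),c['k'])
E
```

```text
{'time': np.float64(0.0), 'q': array([ 1.18  ,  0.151 ,  1.4381, -0.    ,  1.5538, -0.134 ]), 'joint_velocities': array([-0.0008, -0.0009, -0.    ,  0.0003,  0.0021, -0.0018]), 'joint_torque': array([-4.90000e-03, -7.13055e+01, -5.70850e+01, -6.00000e-04,
        9.20000e-03,  1.00000e-04]), 'position': array([0.146 , 0.5559, 0.2417]), 'orientation': array([ 1.280e-01,  9.918e-01, -6.000e-04, -2.000e-04]), 'ft_force': array([ 0.527 ,  0.3731, -0.7548]), 'moment': array([ 0.0058, -0.0618,  0.0001]), 'finger_force': np.float64(0.0), 'opening': np.float64(0.0854)} 0.011
scene [1.09190307 0.75648934 1.18142841] [[-0.823 -0.438  0.361]
 [ 0.567 -0.633  0.527]
 [-0.002  0.639  0.77 ]] -0.03604850765051984
top [0.45222109 0.03048054 1.27201132] [[-0.009  0.993 -0.121]
 [-1.    -0.01  -0.011]
 [-0.012  0.121  0.993]] -0.0631163548282866
```

View pics/top.png

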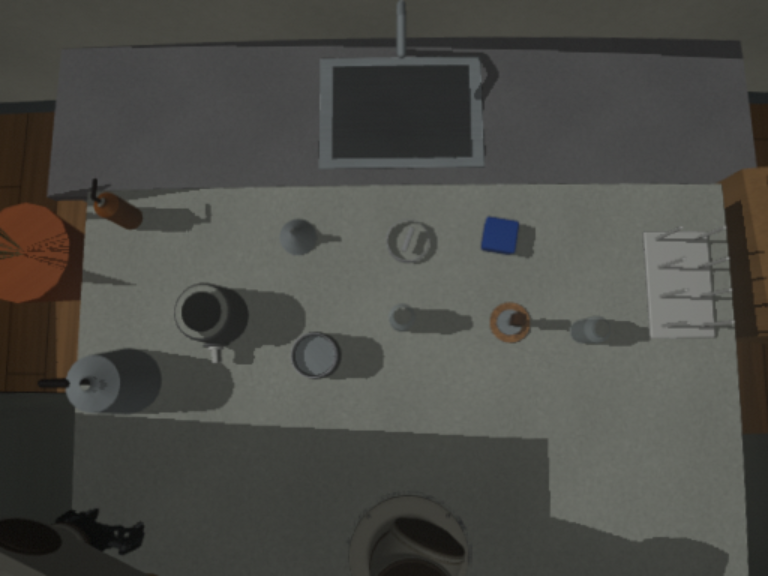

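View pics/scene.png

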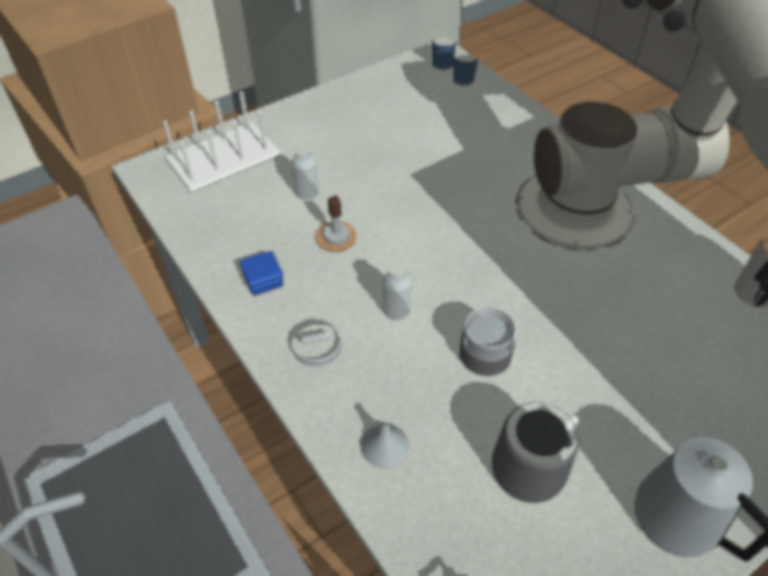

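Top view (×1.5): rest near (510,322), handle (517,318), dispenser (316,356), bottle A (402,317), bottle B (592,330), cap (412,242), funnel (298,237), case (500,235), warmer (210,314).

Run:
```python
from h import *
import pickle
c=pickle.load(open('top.pkl','rb')); im=c['im']
hsv=cv2.cvtColor(im,cv2.COLOR_BGR2HSV)
m=cv2.inRange(hsv,(3,90,60),(22,255,255)); m[:, :300]=0; m[:, 400:]=0;m[:190]=0;m[240:]=0
n,l,st,ce=cv2.connectedComponentsWithStats(m); print(st[1:],ce[1:])
pts=cv2.findNonZero(m); h=cv2.convexHull(pts); el=cv2.fitEllipse(h); print('cork',el, onz(c,*el[0],0.008).round(4))
for n,u,v,z in [('handletop',517,318,.124),('rim',316.5,356,.095),('botA',402,317,.1),('botB',592,330,.1),('cap',412,242,.03),('funnel',298,237,.045),('case',500,235,.05)]:
    print(n,onz(c,u/1.5,v/1.5,z).round(3))
```

```text
[[327 202  26  26 257]] [[339.03501946 214.85603113]]
cork ((339.6914978027344, 214.66734313964844), (25.64990997314453, 26.14560890197754), 135.54595947265625) [ 0.532  -0.2482  0.008 ]
handletop [ 0.533 -0.239  0.124]
rim [0.456 0.196 0.095]
botA [0.54  0.008 0.1  ]
botB [ 0.506 -0.41   0.1  ]
cap [ 0.722 -0.019  0.03 ]
funnel [0.734 0.249 0.045]
case [ 0.733 -0.224  0.05 ]
```

>>> move_arm(
  rows=[
    [[-0.3,-0.2,-0.5],[0,0,0],1],
    [[-0.98,-0.67,-0.6],[0,0,0],1],
    [[-0.98,-0.67,-0.6],[0,0,0],1],
    [[-0.98,-0.67,-0.6],[0,0,0],1],
    [[-0.98,-0.67,-0.6],[0,0,0],1],
  ],
)

```text
time: 0.72
position: [0.3031, 0.3747, 0.3634]
orientation: [0.129, 0.992, 0.0, 0.001]
ft_force: [0.2, 1.4, -0.4]
opening: 0.0857
finger_force: 0.0
```

>>> move_arm(
  rows=[
    [[-0.98,-0.67,0],[0,0,0],1],
    [[-0.98,-0.67,0],[0,0,0],1],
    [[-0.98,-0.67,0],[0,0,0],1],
    [[-0.98,-0.67,0],[0,0,0],1],
    [[-0.98,-0.67,0],[0,0,0],1],
    [[-0.98,-0.67,0],[0,0,0],1],
  ],
)

```text
time: 1.48
position: [0.4569, 0.1975, 0.3621]
orientation: [0.128, 0.992, -0.0, -0.0]
ft_force: [0.1, -0.2, -0.0]
opening: 0.0855
finger_force: 0.0
```

Run:
```python
from h import *
import pickle
s=monitor.observe(); print(s['time'],s['position'],s['orientation'],s['ft_force'])
c=cam('wrist'); pickle.dump(c,open('w1.pkl','wb')); save(c,'w1.png',1.5); print(c['e'],c['M'].round(3), proj(c,[.456,.196,.095]))
```

```text
1.475 [0.45691042 0.19751995 0.3620992 ] [ 1.28274773e-01  9.91738613e-01 -1.91297350e-05 -3.24220107e-04] [ 0.11246844 -0.22160496 -0.03633031]
[0.38733528 0.21597323 0.49419647] [[ 0.254 -0.928 -0.272]
 [ 0.967  0.244  0.072]
 [-0.    -0.282  0.96 ]] [248.31501028 153.6214011 ]
```

View pics/w1.png

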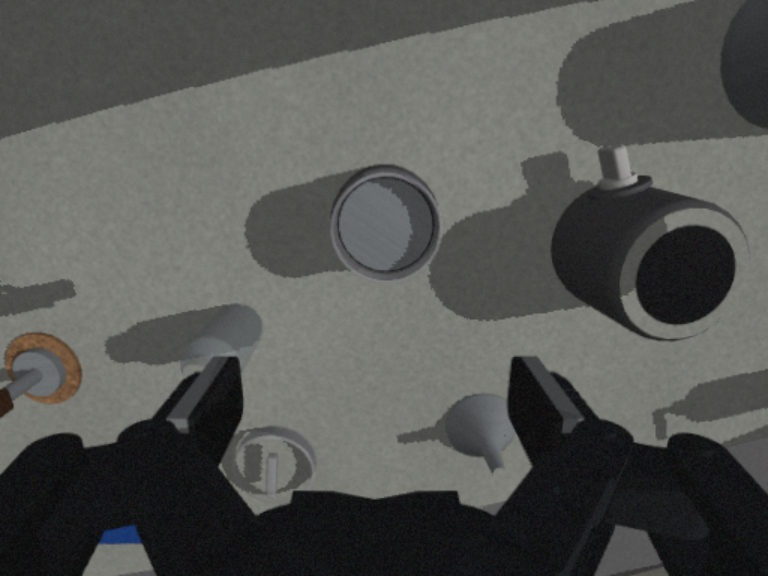

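Wrist view (×1.5): jar mouth ring centred at about (385,222), outer width ~109 px; cork and tamper at left (42,368).

Run:
```python
from h import *
import pickle
c=pickle.load(open('w1.pkl','rb'))
a=lambda u,v,z: onz(c,u/1.5,v/1.5,z)
for z in(.095,.052):
    L,Rr,T,B=[a(*p,z) for p in((331,222),(440,222),(385,165),(385,279))]
    print(z,np.linalg.norm(L-Rr).round(4),np.linalg.norm(T-B).round(4),((L+Rr)/2).round(4),((T+B)/2).round(4))
g=cv2.cvtColor(c['im'],cv2.COLOR_BGR2GRAY)
g3=cv2.resize(g[100:200,205:310],None,fx=6,fy=6,interpolation=cv2.INTER_CUBIC)
cv2.imwrite('pics/jar.png',g3)
h=cv2.HoughCircles(cv2.medianBlur(g3,7),cv2.HOUGH_GRADIENT,1,5,param1=60,param2=40,minRadius=170,maxRadius=250); 
for x in (h[0][:4] if h is not None else []): print(x[:2]/6+[205,100],x[2]/6)
```

```text
0.095 0.0961 0.1012 [0.4516 0.209  0.095 ] [0.4531 0.2082 0.095 ]
0.052 0.1064 0.1122 [0.4585 0.2083 0.052 ] [0.4602 0.2073 0.052 ]
[257.25 148.75] 31.35
[256.75       149.41666794] 32.016666
[257.58333206 149.58333206] 30.516668
[257.58333206 152.25      ] 34.850002
```

View pics/jar.png

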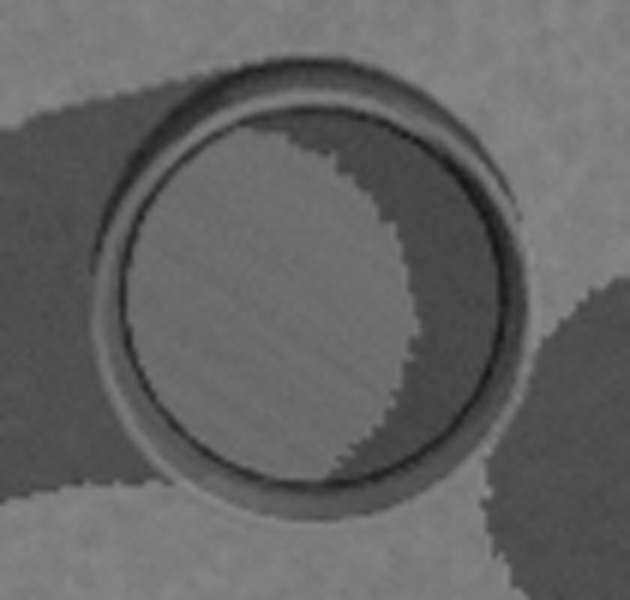

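>>> move_arm(
  rows=[
    [[-0.46,-1,0],[0,0,0],1],
    [[-0.46,-1,0],[0,0,0],1],
    [[-0.46,-1,0],[0,0,0],1],
    [[-0.46,-1,0],[0,0,0],1],
  ],
)

```text
time: 2.02
position: [0.4952, -0.0207, 0.3624]
orientation: [0.128, 0.992, -0.0, 0.0]
ft_force: [-0.3, -0.0, -0.2]
opening: 0.0851
finger_force: 0.0
```

>>> move_arm(
  rows=[
    [[-0.46,-1,0],[0,0,0],1],
    [[-0.46,-1,0],[0,0,0],1],
    [[-0.46,-1,0],[0,0,0],1],
    [[-0.46,-1,0],[0,0,0],1],
    [[-0.46,-1,0],[0,0,0],1],
    [[-0.46,-1,0],[0,0,0],1],
  ],
)

```text
time: 2.78
position: [0.5337, -0.2349, 0.3625]
orientation: [0.127, 0.992, 0.0, 0.0]
ft_force: [1.1, -0.3, -0.4]
opening: 0.0855
finger_force: 0.0
```

Run:
```python
from h import *
import pickle
s=monitor.observe(); print(s['time'],s['position'],s['orientation'],s['ft_force'])
c=cam('wrist'); pickle.dump(c,open('w2.pkl','wb')); save(c,'w2.png',1.5); print(c['e'])
w=pickle.load(open('w1.pkl','rb')); print('jar wrist',onz(w,256.9,150.8,.095))
t=pickle.load(open('top.pkl','rb')); g=cv2.resize(cv2.cvtColor(t['im'],cv2.COLOR_BGR2GRAY)[205:270,180:245],None,fx=8,fy=8,interpolation=cv2.INTER_CUBIC)
h=cv2.HoughCircles(cv2.medianBlur(g,7),cv2.HOUGH_GRADIENT,1,4,param1=60,param2=30,minRadius=100,maxRadius=150)
for x in h[0][:4]:
    p=x[:2]/8+[180,205]; print(p,x[2]/8,onz(t,*p,.095))
cv2.imwrite('pics/jt.png',g)
```

```text
2.775 [ 0.53372937 -0.2349239   0.36250359] [1.27370774e-01 9.91855169e-01 4.48707823e-05 8.58627745e-05] [ 1.05348869 -0.25019489 -0.35625227]
[ 0.46401171 -0.21660045  0.49454348]
jar wrist [0.4552324  0.20795803 0.095     ]Traceback (most recent call last):
  File "<stdin>", line 8, in <module>
TypeError: 'NoneType' object is not subscriptable
```

View pics/w2.png

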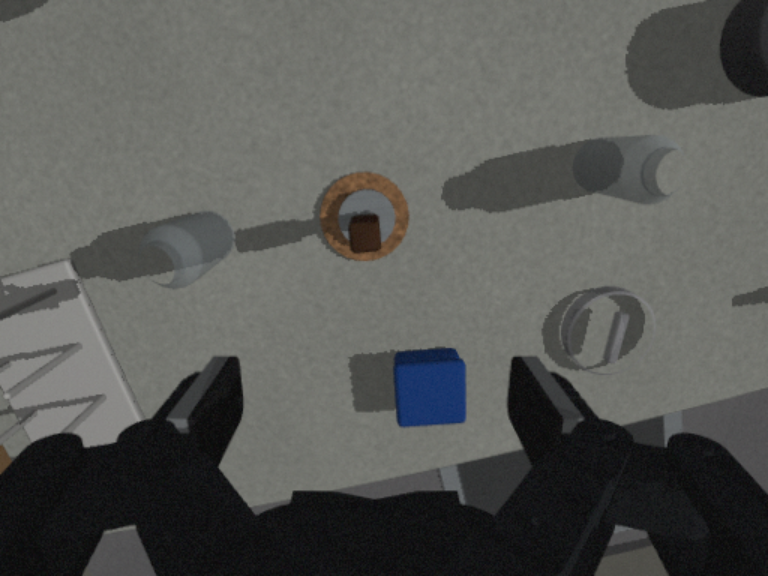

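Wrist view (×1.5): cork centred (364,216), handle top about (366,240), its sides nearly parallel to the image axes.

Run:
```python
from h import *
import pickle
c=pickle.load(open('w2.pkl','rb')); im=c['im']; hsv=cv2.cvtColor(im,cv2.COLOR_BGR2HSV)
m=cv2.inRange(hsv,(0,60,15),(25,255,255)); m[:100]=0;m[200:]=0;m[:,:190]=0;m[:,290:]=0
el=cv2.fitEllipse(cv2.convexHull(cv2.findNonZero(m))); print('cork',el,onz(c,*el[0],.008))
d=cv2.bitwise_and(m,cv2.inRange(hsv,(0,60,15),(25,255,95)))
d=cv2.morphologyEx(d,cv2.MORPH_OPEN,np.ones((5,5)))
n,l,st,ce=cv2.connectedComponentsWithStats(d); i=1+st[1:,4].argmax(); print(st[i])
r=cv2.minAreaRect(cv2.findNonZero((l==i).astype(np.uint8))); print(r); b=cv2.boxPoints(r)
for p in b: print(p,onz(c,*p,.124).round(4))
# foot disc: grey pixels inside the cork
x,y=map(int,el[0]); g=np.zeros(m.shape,np.uint8); cv2.circle(g,(x,y),24,255,-1); g[m>0]=0
g=cv2.bitwise_and(g,cv2.inRange(hsv,(0,0,60),(180,60,255))); e2=cv2.fitEllipse(cv2.convexHull(cv2.findNonZero(g))); print('foot',e2,onz(c,*e2[0],.022))
Z=im[110:180,205:280]; v=hsv[...,2][140:172,228:262]; print(v[::2,::2])
```

```text
cork ((242.4091339111328, 143.96986389160156), (58.967002868652344, 59.29291534423828), 134.26634216308594) [ 0.53061524 -0.24597983  0.008     ]
[233 144  21  25 466]
((243.0, 156.0), (24.0, 20.0), 90.0)
[233. 144.] [ 0.5119 -0.2501  0.124 ]
[253. 144.] [ 0.518  -0.2265  0.124 ]
[253. 168.] [ 0.5471 -0.234   0.124 ]
[233. 168.] [ 0.5408 -0.2581  0.124 ]
foot ((243.99728393554688, 144.9675750732422), (38.047637939453125, 38.50368118286133), 175.13504028320312) [ 0.53083254 -0.24314157  0.022     ]
[[108 107 109 107 104 104 103  89  77  93 108 108 105 108 106 110 108]
 [107  86  76  78  69  74  63  60  58  52  61  89 104 106 104 103 107]
 [ 66  68  66  52  29  32  31  29  28  30  30  35  73 107 107 106 107]
 [ 65  63  66  35  30  36  25  31  33  33  34  35  70 106 108 105 107]
 [ 71  65  60  34  32  37  38  42  45  45  42  47  57 108 109 109 110]
 [ 70  69  48  47  49  51  48  50  52  52  51  55  50 106 107 106 108]
 [ 68  71  41  45  47  50  50  54  52  55  52  59  57 105 110 111 110]
 [ 99 101  58  46  49  52  55  52  51  53  52  53  57 104 108 108 109]
 [ 68 109  73  43  49  50  49  53  53  54  54  53  60  97 103 108 105]
 [ 64  84  75  36  47  51  52  49  54  54  55  52  57  98 109 103 101]
 [ 72  65  66  35  47  46  48  54  54  52  55  61  59  99 104 102 113]
 [ 62  67  78  32  50  48  47  49  54  53  57  59  59 106 107 105 108]
 [116 113 105  38  46  46  51  52  58  55  53  57  55  86 109 110  94]
 [100 112 111  43  47  45  51  51  45  46  43  43  68 115 119 112 107]
 [109 109 112 110  56  56  74  75  97 112 101  98  94 102 106 116  99]
 [ 76 115 118 114 119 120 111 132 120 118 104 119 107 112 107 108 114]]
```

Run:
```python
from h import *
import pickle
c=pickle.load(open('w2.pkl','rb')); hsv=cv2.cvtColor(c['im'],cv2.COLOR_BGR2HSV)
g=cv2.GaussianBlur(hsv[...,2],(3,3),0)
m=((g>41)&(g<72)&(hsv[...,1]>60)).astype(np.uint8); m[:147]=0;m[172:]=0;m[:,:228]=0;m[:,258:]=0
m=cv2.morphologyEx(m,cv2.MORPH_OPEN,np.ones((5,5)))
n,l,st,ce=cv2.connectedComponentsWithStats(m); i=1+st[1:,4].argmax(); print(st[i],ce[i])
P=np.array([onz(c,x,y,.124)[:2] for y,x in np.argwhere(l==i)],np.float32)
r=cv2.minAreaRect(P*1000); print(r); ctr=np.array(onz(c,*ce[i],.124)); print(ctr, 'tool y yaw',np.degrees(np.arctan2(*(R.from_quat(monitor.observe()['orientation']).as_matrix()[:2,1][::-1]))))
for row in range(148,171,2):
    xs=np.where(l[row]==i)[0]; print(row,xs.min() if len(xs) else '',xs.max() if len(xs) else '')
```

```text
[234 149  20  19 354] [243.45480226 157.90960452]
((531.9871826171875, -242.16470336914062), (23.496295928955078, 22.615985870361328), 75.37702941894531)
[ 0.53177064 -0.24219425  0.124     ] tool y yaw 75.38830231689663
148  
150 234 252
152 234 252
154 234 252
156 234 252
158 235 253
160 235 253
162 235 253
164 235 253
166 235 252
168  
170
```

>>> move_arm(
  rows=[
    [[0,-0.04,0.3],[0,0,0],1],
    [[0,-0.04,0.6],[0,0,0],1],
    [[0,-0.04,0.85],[0,0,0],1],
    [[0,-0.04,1],[0,0,0],1],
    [[0,-0.04,1],[0,0,0],1],
  ],
)

```text
time: 3.45
position: [0.5309, -0.2424, 0.161]
orientation: [0.127, 0.992, 0.001, -0.001]
ft_force: [1.1, -0.3, 0.8]
opening: 0.0851
finger_force: 0.0
```

Run:
```python
from h import *
s=monitor.observe(); print(s['time'],s['position'],s['ft_force'])
print(tosteps(np.array([.5315,-.2427,.098])-s['position'],s)); c=cam('wrist'); save(c,'w3.png')
```

```text
3.45 [ 0.53092748 -0.24235125  0.16102125] [ 1.14344311 -0.27962315  0.82012861]
[-0.0040973  -0.00123054  0.31509504]
```

View pics/w3.png

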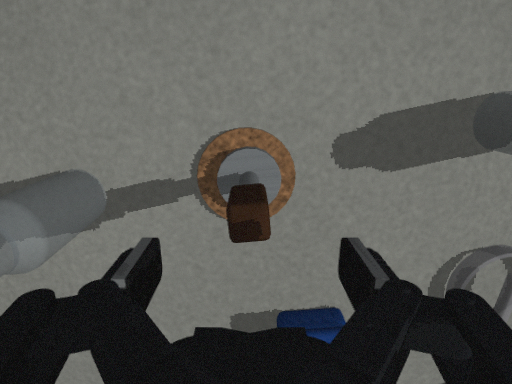

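The handle top (250,227) lies midway between the fingers (155 and 345), so I descend and grip.

>>> move_arm(
  rows=[
    [[0,0,0.15],[0,0,0],1],
    [[0,0,0.315],[0,0,0],1],
    [[0,0,0.315],[0,0,0],1],
    [[0,0,0.315],[0,0,0],-0.2],
    [[0,0,0.315],[0,0,0],-1],
    [[0,0,0.315],[0,0,0],-1],
    [[0,0,0.315],[0,0,0],-1],
    [[0,0,0.315],[0,0,0],-1],
    [[0,0,0.315],[0,0,0],-1],
    [[0,0,0.315],[0,0,0],-1],
  ],
  newtons=60,
)

```text
time: 4.75
position: [0.532, -0.2441, 0.1004]
orientation: [0.128, 0.992, -0.0, 0.001]
ft_force: [0.7, 2.2, 6.5]
opening: 0.026
finger_force: 56.0
```

Run:
```python
from h import *
s=monitor.observe(); print(s['time'],s['position'],s['orientation'],s['ft_force'],s['moment'],s['opening'],s['finger_force'])
```

```text
4.75 [ 0.53195669 -0.24411416  0.10039186] [ 1.28036549e-01  9.91769134e-01 -2.21526971e-04  7.59755023e-04] [0.67320216 2.15132238 6.49268473] [ 0.29053138 -0.01649925 -0.02085149] 0.02603823820484101 55.95211864449084
```

>>> move_arm(
  rows=[
    [[0,0,-0.1],[0,0,0],-1],
    [[0,0,-0.35],[0,0,0],-1],
    [[0,0,-0.6],[0,0,0],-1],
    [[0,0,-0.85],[0,0,0],-1],
    [[0.1,0.2,-0.9],[0,0,0],-1],
    [[0.21,0.45,-0.9],[0,0,0],-1],
    [[0.34,0.72,-0.9],[0,0,0],-1],
    [[0.47,1,-0.9],[0,0,0],-1],
    [[0.47,1,-0.9],[0,0,0],-1],
  ],
)

```text
time: 5.88
position: [0.4904, -0.0232, 0.2798]
orientation: [0.126, 0.992, 0.0, 0.0]
ft_force: [-0.1, -0.6, -5.4]
opening: 0.0248
finger_force: 63.8
```

>>> move_arm(
  rows=[
    [[0.12,0.25,0],[0,0,0],-1],
    [[0.23,0.5,0],[0,0,0],-1],
    [[0.36,0.76,0],[0,0,0],-1],
    [[0.44,0.93,0],[0,0,0],-1],
    [[0.47,1,0],[0,0,0],-1],
    [[0.47,1,0],[0,0,0],-1],
    [[0.47,1,0],[0,0,0],-1],
    [[0.47,1,0],[0,0,0],-1],
  ],
)

```text
time: 6.88
position: [0.4515, 0.1897, 0.2793]
orientation: [0.129, 0.992, -0.0, -0.0]
ft_force: [-0.0, -0.0, -4.2]
opening: 0.0256
finger_force: 63.9
```

Run:
```python
from h import *
import pickle
s=monitor.observe(); print(s['time'],s['position'],s['orientation'],s['ft_force'],s['moment'],s['opening'],s['finger_force'])
c=cam('wrist'); pickle.dump(c,open('w4.pkl','wb'));save(c,'w4.png',1.5); print(c['M'].round(3),c['e'])
t=cam('scene'); pickle.dump(t,open('s4.pkl','wb'))
```

```text
6.875 [0.45154818 0.18967805 0.27927524] [ 1.28726545e-01  9.91680116e-01 -1.53161695e-04 -1.67660171e-05] [-4.48874411e-02 -2.92698475e-03 -4.22819969e+00] [ 0.04775546 -0.0220893   0.00021251] 0.025556527203767183 63.915871381759644
[[ 0.255 -0.928 -0.273]
 [ 0.967  0.244  0.072]
 [-0.    -0.282  0.959]] [0.38191401 0.20824013 0.41132613]
```

View pics/w4.png

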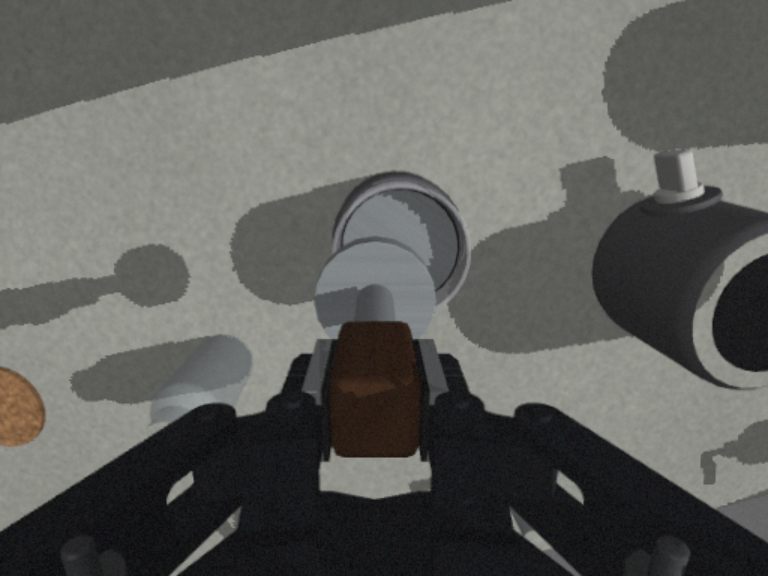

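Wrist view (×1.5): foot top disc about (375,297), jar rim centred about (401,242), to the upper right; overlaying the predicted circles to check.

Run:
```python
from h import *
import pickle
t=np.linspace(0,2*np.pi,90)
def ov(f,jobs,box,k):
    c=pickle.load(open(f,'rb')); x0,y0,x1,y1=box
    im=cv2.resize(c['im'][y0:y1,x0:x1],None,fx=k,fy=k,interpolation=cv2.INTER_CUBIC)
    for (x,y,z,r,col) in jobs:
        for a in t:
            u=(proj(c,[x+r*np.cos(a),y+r*np.sin(a),z])-[x0,y0]+.5)*k
            cv2.circle(im,tuple(int(v) for v in u),1,col,-1)
    return im
J=(.4552,.208)
rim=[(*J,.095,.05,(0,0,255)),(*J,.095,.0455,(0,255,255)),(*J,.052,.054,(0,255,0))]
a=ov('w1.pkl',rim,(205,95,305,195),4)
b=ov('w4.pkl',rim+[(.4515,.1897,.201,.030,(255,0,255))],(200,105,320,235),3)
t2=ov('top.pkl',rim,(180,205,245,270),6)
H=400; f=lambda i:cv2.resize(i[:, :],(390,H))
s=ov('s4.pkl',rim,(290,190,360,260),6)
o=np.vstack([np.hstack([cv2.resize(i,(390,290)) for i in (a,b)]),np.hstack([cv2.resize(i,(390,290)) for i in (t2,s)])])
cv2.imwrite('pics/ov.png',o)
```

```text
(no output)
```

View pics/ov.png

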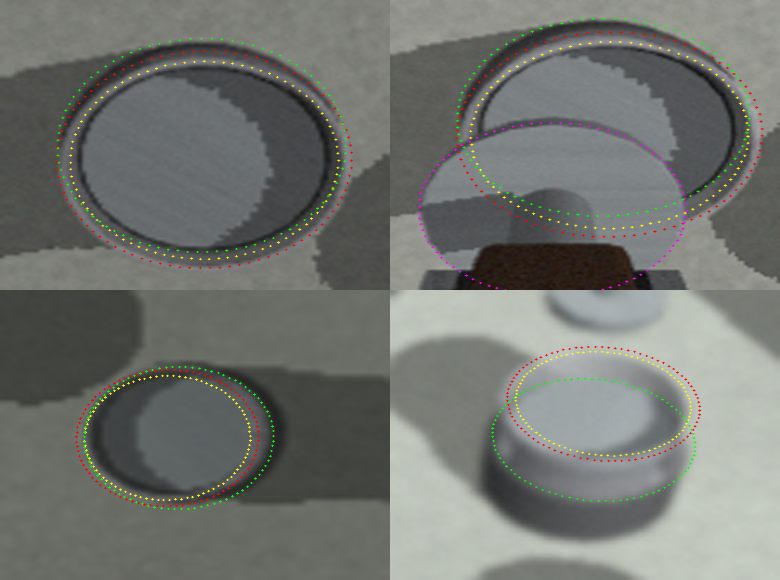

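>>> move_arm(
  rows=[
    [[0,0.04,0],[0,0,0],-1],
    [[0,0.08,0],[0,0,0],-1],
    [[0,0.08,0],[0,0,0],-1],
    [[0,0.08,0.12],[0,0,0],-1],
    [[0,0.08,0.25],[0,0,0],-1],
    [[0,0.08,0.38],[0,0,0],-1],
    [[0,0.08,0.45],[0,0,0],-1],
    [[0,0.08,0.45],[0,0,0],-1],
    [[0,0.08,0.45],[0,0,0],-1],
    [[0,0.08,0.45],[0,0,0],-1],
  ],
)

```text
time: 8.22
position: [0.4556, 0.2062, 0.1902]
orientation: [0.128, 0.992, 0.0, 0.001]
ft_force: [-0.2, 0.5, -4.2]
opening: 0.0251
finger_force: 63.7
```

Run:
```python
from h import *
s=monitor.observe(); print(s['time'],s['position'],s['orientation'],s['ft_force'],s['moment'],s['opening'],s['finger_force'])
```

```text
8.225 [0.4556261  0.20620705 0.19020199] [1.28030447e-01 9.91770018e-01 2.23199760e-04 6.21002120e-04] [-0.16548792  0.49168178 -4.15995301] [ 0.00939118  0.05327029 -0.03928035] 0.025067023297491796 63.73761534690857
```

>>> move_arm(
  rows=[
    [[0,0,0.03],[0,0,0],-1],
    [[0,0,0.06],[0,0,0],-1],
    [[0,0,0.08],[0,0,0],-1],
    [[0,0,0.1],[0,0,0],-1],
    [[0,0,0.12],[0,0,0],-1],
    [[0,0,0.14],[0,0,0],-1],
    [[0,0,0.16],[0,0,0],-1],
    [[0,0,0.18],[0,0,0],-1],
    [[0,0,0.19],[0,0,0],-1],
    [[0,0,0.19],[0,0,0],-1],
  ],
)

```text
time: 9.48
position: [0.4552, 0.206, 0.151]
orientation: [0.128, 0.992, -0.0, -0.0]
ft_force: [0.6, 1.1, -1.9]
opening: 0.0253
finger_force: 64.2
```

Run:
```python
from h import *
s=monitor.observe(); print(s['time'],s['position'],s['orientation'],s['ft_force'],s['moment'],s['opening'],s['finger_force'])
```

```text
9.475 [0.45524008 0.20604207 0.15103819] [ 1.28031197e-01  9.91770120e-01 -1.52745730e-04 -1.34461176e-04] [ 0.62664013  1.13089995 -1.86846038] [ 0.34311598 -0.1236936  -0.03125707] 0.025330432593655177 64.16464805603027
```

>>> move_arm(
  rows=[
    [[0,0,0.01],[0,0,0],-1],
    [[0,0,0.02],[0,0,0],-1],
    [[0,0,0.02],[0,0,0],-1],
  ],
)

```text
time: 9.85
position: [0.4552, 0.206, 0.1471]
orientation: [0.128, 0.992, -0.0, -0.0]
ft_force: [0.9, 0.8, -1.9]
opening: 0.0254
finger_force: 64.5
```

>>> move_arm(
  rows=[
    [[0,0,0.01],[0,0,0],-1],
    [[0,0,0.01],[0,0,0],-1],
  ],
)

```text
time: 10.1
position: [0.4552, 0.2061, 0.1451]
orientation: [0.128, 0.992, -0.0, -0.0]
ft_force: [-0.3, 1.6, -1.0]
opening: 0.0251
finger_force: 64.5
```

>>> move_arm(
  rows=[
    [[0,0,0.01],[0,0,0],-1],
    [[0,0,0.01],[0,0,0],-1],
  ],
)

```text
time: 10.35
position: [0.4552, 0.2061, 0.1431]
orientation: [0.128, 0.992, -0.0, -0.0]
ft_force: [1.1, 1.8, -0.7]
opening: 0.0252
finger_force: 64.5
```

>>> move_arm(
  rows=[
    [[0,0,0.005],[0,0,0],-1],
    [[0,0,0.005],[0,0,0],-1],
  ],
)

```text
time: 10.6
position: [0.4553, 0.2061, 0.1422]
orientation: [0.128, 0.992, -0.0, -0.0]
ft_force: [0.4, 0.0, 1.5]
opening: 0.0254
finger_force: 64.9
```

>>> move_arm(
  rows=[
    [[0,0,0.005],[0,0,0],-1],
    [[0,0,0.005],[0,0,0],-1],
  ],
)

```text
time: 10.85
position: [0.4553, 0.2061, 0.1412]
orientation: [0.128, 0.992, -0.0, -0.0]
ft_force: [0.0, -0.3, 1.1]
opening: 0.0252
finger_force: 64.9
```

>>> move_arm(
  rows=[
    [[0,0,0.005],[0,0,0],-1],
    [[0,0,0.005],[0,0,0],-1],
  ],
)

```text
time: 11.1
position: [0.4553, 0.2061, 0.1402]
orientation: [0.128, 0.992, -0.0, -0.0]
ft_force: [-0.3, 0.8, 1.3]
opening: 0.0252
finger_force: 64.9
```

>>> move_arm(
  rows=[
    [[0,0,0.005],[0,0,0],-1],
    [[0,0,0.005],[0,0,0],-1],
  ],
)

```text
time: 11.35
position: [0.4553, 0.2061, 0.1392]
orientation: [0.128, 0.992, -0.0, -0.0]
ft_force: [-0.5, 0.4, 0.9]
opening: 0.0251
finger_force: 64.9
```

>>> move_arm(
  rows=[
    [[0,0,0.005],[0,0,0],-1],
    [[0,0,0.005],[0,0,0],-1],
  ],
)

```text
time: 11.6
position: [0.4552, 0.2061, 0.1382]
orientation: [0.128, 0.992, -0.0, -0.0]
ft_force: [0.0, 0.1, 2.1]
opening: 0.025
finger_force: 64.9
```

>>> move_arm(
  rows=[
    [[0,0,0.005],[0,0,0],-1],
    [[0,0,0.005],[0,0,0],-1],
  ],
)

```text
time: 11.85
position: [0.4553, 0.2061, 0.1372]
orientation: [0.128, 0.992, -0.0, -0.0]
ft_force: [0.4, -0.2, 1.0]
opening: 0.0248
finger_force: 64.9
```

>>> move_arm(
  rows=[
    [[0,0,0.005],[0,0,0],-1],
    [[0,0,0.005],[0,0,0],-1],
  ],
)

```text
time: 12.1
position: [0.4553, 0.2061, 0.1362]
orientation: [0.128, 0.992, -0.0, -0.0]
ft_force: [-0.1, 0.4, 1.7]
opening: 0.025
finger_force: 64.9
```

>>> move_arm(
  rows=[
    [[0,0,0.005],[0,0,0],-1],
    [[0,0,0.005],[0,0,0],-1],
  ],
)

```text
time: 12.35
position: [0.4553, 0.2061, 0.1352]
orientation: [0.128, 0.992, -0.0, -0.0]
ft_force: [0.6, 0.3, 0.9]
opening: 0.0252
finger_force: 65.0
```

>>> move_arm(
  rows=[
    [[0,0,0.005],[0,0,0],-1],
    [[0,0,0.005],[0,0,0],-1],
  ],
)

```text
time: 12.6
position: [0.4553, 0.2061, 0.1342]
orientation: [0.128, 0.992, -0.0, -0.0]
ft_force: [0.2, -0.1, 0.8]
opening: 0.0251
finger_force: 65.0
```

>>> move_arm(
  rows=[
    [[0,0,0.005],[0,0,0],-1],
    [[0,0,0.005],[0,0,0],-1],
  ],
)

```text
time: 12.85
position: [0.4553, 0.2061, 0.1332]
orientation: [0.128, 0.992, -0.0, -0.0]
ft_force: [-0.4, -0.2, 0.5]
opening: 0.0253
finger_force: 65.0
```

>>> move_arm(
  rows=[
    [[0,0,0.005],[0,0,0],-1],
    [[0,0,0.005],[0,0,0],-1],
  ],
)

```text
time: 13.1
position: [0.4553, 0.2061, 0.1326]
orientation: [0.128, 0.992, 0.0, 0.0]
ft_force: [-1.3, -0.8, 7.9]
opening: 0.0254
finger_force: 65.7
```

>>> move_arm(
  rows=[
    [[0,0,0.005],[0,0,0],-1],
    [[0,0,0.005],[0,0,0],-1],
  ],
)

```text
time: 13.35
position: [0.4555, 0.2062, 0.1324]
orientation: [0.128, 0.992, 0.0, 0.0]
ft_force: [-6.0, -1.7, 19.1]
opening: 0.0253
finger_force: 67.3
```

>>> move_arm(
  rows=[
    [[0,0,-0.0015],[0,0,0],-1],
    [[0,0,-0.0015],[0,0,0],-1],
    [[0,0,-0.0015],[0,0,0],-1],
    [[0,0,-0.0015],[0,0,0],-1],
  ],
)

```text
time: 13.85
position: [0.4554, 0.2061, 0.1324]
orientation: [0.128, 0.992, 0.0, 0.0]
ft_force: [-3.8, -2.6, 15.0]
opening: 0.0253
finger_force: 66.5
```

Run:
```python
from h import *
s=monitor.observe(); print(s['time'],s['position'],s['orientation'],s['ft_force'],s['moment'],s['opening'],s['finger_force'])
print(np.degrees((R.from_quat(s['orientation'])*R.from_quat([.128036,.99177,0,0]).inv()).as_rotvec()))
```

```text
13.85 [0.45542094 0.20614183 0.13242318] [1.28017856e-01 9.91771789e-01 9.17512833e-05 3.71947049e-04] [-3.78943392 -2.62735934 14.96888399] [-0.19450156  0.91715612  0.01394982] 0.025316719766634507 66.54200077056885
[ 0.00497024 -0.04361735  0.00208825]
```

>>> move_arm(
  rows=[
    [[0,0,0],[0,0.0025,0],-1],
    [[0,0,0],[0,0.0025,0],-1],
    [[0,0,0],[0,0.0025,0],-1],
    [[0,0,0],[0,0.0025,0],-1],
  ],
)

```text
time: 14.35
position: [0.4557, 0.2061, 0.1325]
orientation: [0.128, 0.992, 0.001, -0.003]
ft_force: [-2.1, -0.7, 13.8]
opening: 0.025
finger_force: 66.4
```

Run:
```python
from h import *
import pickle
s=monitor.observe(); print(s['time'],s['position'],s['orientation'],s['ft_force'],s['moment'],s['opening'],s['finger_force'])
c=cam('wrist'); pickle.dump(c,open('w5.pkl','wb'));save(c,'w5.png',1.5)
c=cam('scene'); pickle.dump(c,open('s5.pkl','wb'))
```

```text
14.35 [0.45571165 0.20605957 0.13248041] [ 1.28036629e-01  9.91764163e-01  5.79278606e-04 -3.18281538e-03] [-2.14835698 -0.69989474 13.77485634] [-0.42929996  0.27022191 -0.04713606] 0.024960316504969878 66.41998887062073
```

>>> move_arm(
  rows=[
    [[0,0,0],[0.0015,0,0],-1],
    [[0,0,0],[0.0015,0,0],-1],
    [[0,0,0],[0.0015,0,0],-1],
    [[0,0,0],[0.0015,0,0],-1],
    [[0,0,0],[0.0015,0,0],-1],
    [[0,0,0],[0.0015,0,0],-1],
    [[0,0,0],[0.0015,0,0],-1],
    [[0,0,0],[0.0015,0,0],-1],
  ],
)

```text
time: 15.45
position: [0.4558, 0.2063, 0.1325]
orientation: [0.128, 0.992, -0.001, -0.003]
ft_force: [-2.2, 0.2, 14.3]
opening: 0.0255
finger_force: 66.5
```

Run:
```python
from h import *
s=monitor.observe(); print(s['time'],s['position'],s['orientation'],s['ft_force'],s['moment'],s['opening'])
z=R.from_quat(s['orientation']).as_matrix()[:,2]; print(z)
```

```text
15.45 [0.45576815 0.20627245 0.13251046] [ 0.12804281  0.99176162 -0.0014901  -0.0034206 ] [-2.23269531  0.2388673  14.31226438] [ 0.16549802  0.15520022 -0.0157098 ] 0.025476390914178502
[-0.00716643 -0.00207967 -0.99997216]
```

>>> move_arm(
  rows=[
    [[0,0,-0.03],[0,0,0],-1],
    [[0,0,-0.1],[0,0,0],-1],
    [[0,0,-0.2],[0,0,0],-1],
    [[0,0,-0.35],[0,0,0],-1],
    [[0,0,-0.5],[0,0,0],-1],
    [[0,0,-0.65],[0,0,0],-1],
    [[0,0,-0.75],[0,0,0],-1],
    [[0,0,-0.75],[0,0,0],-1],
    [[0,0,-0.75],[0,0,0],-1],
  ],
)

```text
time: 16.58
position: [0.4563, 0.2064, 0.2807]
orientation: [0.128, 0.992, -0.002, -0.005]
ft_force: [-0.2, -0.5, -4.3]
opening: 0.0251
finger_force: 64.0
```

Run:
```python
from h import *
import pickle
s=monitor.observe(); print(s['time'],s['position'],s['orientation'],s['ft_force'],s['moment'],s['opening'])
c=cam('wrist'); pickle.dump(c,open('w6.pkl','wb'))
Rt=R.from_quat(s['orientation']).as_matrix(); fc=s['position']+Rt@np.array([0,0,.0924-.014])
k=4; x0,y0,x1,y1=190,110,330,240
im=cv2.resize(c['im'][y0:y1,x0:x1],None,fx=k,fy=k,interpolation=cv2.INTER_CUBIC)
for a in np.linspace(0,6.28,60):
    P=fc+Rt@np.array([.03*np.cos(a),.03*np.sin(a),0]); u=(proj(c,P)-[x0,y0]+.5)*k; cv2.circle(im,tuple(int(v) for v in u),1,(255,0,255),-1)
cv2.imwrite('pics/w6.png',im)
```

```text
16.575 [0.45629206 0.20638057 0.2807161 ] [ 0.12802657  0.99175689 -0.00214666 -0.00478094] [-0.19954409 -0.45108619 -4.3208423 ] [0.0133435  0.01732965 0.02583136] 0.025090251671030753
```

View pics/w6.png

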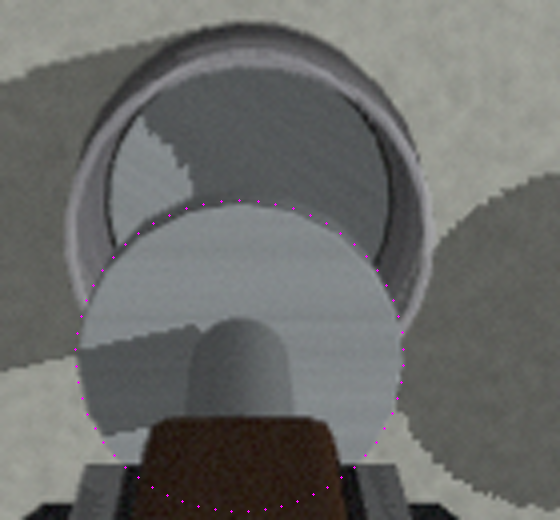

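Foot still square in the grip; the plate sits low and level in the jar (ring around (250,170) in the crop). Returning to the rest.

>>> move_arm(
  rows=[
    [[-0.1,-0.2,0],[-0.0015,-0.0025,0],-1],
    [[-0.21,-0.45,0],[-0.0015,-0.0025,0],-1],
    [[-0.34,-0.72,0],[-0.0015,-0.0025,0],-1],
    [[-0.467,-1,0],[-0.0015,-0.0025,0],-1],
    [[-0.467,-1,0],[-0.0015,-0.0025,0],-1],
  ],
)

```text
time: 17.25
position: [0.4962, -0.0144, 0.2805]
orientation: [0.131, 0.991, -0.0, -0.001]
ft_force: [-0.2, 0.8, -4.3]
opening: 0.0252
finger_force: 64.4
```

>>> move_arm(
  rows=[
    [[-0.12,-0.25,0],[0,0,0],-1],
    [[-0.23,-0.5,0],[0,0,0],-1],
    [[-0.36,-0.76,0],[0,0,0],-1],
    [[-0.44,-0.93,0],[0,0,0],-1],
    [[-0.467,-1,0],[0,0,0],-1],
    [[-0.467,-1,0],[0,0,0],-1],
    [[-0.467,-1,0],[0,0,0],-1],
  ],
)

```text
time: 18.12
position: [0.5357, -0.2266, 0.2817]
orientation: [0.128, 0.992, 0.0, -0.0]
ft_force: [-0.6, -0.5, -4.8]
opening: 0.0253
finger_force: 64.8
```

Run:
```python
from h import *
s=monitor.observe(); print(s['time'],s['position'],s['orientation'],s['ft_force'],R.from_quat(s['orientation']).as_matrix()[:,2])
print(tosteps(np.array([.5308,-.2457,.1015])-s['position'],s))
```

```text
18.125 [ 0.53569986 -0.22657361  0.28173277] [ 1.27512676e-01  9.91836917e-01  1.67565738e-04 -1.37240750e-04] [-0.60351963 -0.45226323 -4.75882071] [-2.29507372e-04  3.67395641e-04 -9.99999906e-01]
[-7.70701274e-04 -9.89870340e-02  9.01134229e-01]
```

>>> move_arm(
  rows=[
    [[0,-0.1,0.1],[0,0,0],-1],
    [[0,-0.1,0.35],[0,0,0],-1],
    [[0,-0.1,0.6],[0,0,0],-1],
    [[0,-0.1,0.75],[0,0,0],-1],
    [[0,-0.1,0.83],[0,0,0],-1],
    [[0,-0.1,0.87],[0,0,0],-1],
    [[0,-0.1,0.89],[0,0,0],-1],
    [[0,-0.1,0.9],[0,0,0],-1],
    [[0,-0.1,0.9],[0,0,0],-1],
  ],
)

```text
time: 19.25
position: [0.5308, -0.2473, 0.1023]
orientation: [0.128, 0.992, -0.0, 0.0]
ft_force: [-0.4, 0.4, -3.4]
opening: 0.0254
finger_force: 64.6
```

>>> move_arm(
  rows=[
    [[0,0,0.004],[0,0,0],-1],
    [[0,0,0.004],[0,0,0],-1],
  ],
)

```text
time: 19.5
position: [0.5306, -0.2473, 0.1012]
orientation: [0.128, 0.992, -0.0, 0.0]
ft_force: [0.6, -0.5, -4.3]
opening: 0.0249
finger_force: 64.6
```

>>> move_arm(
  rows=[
    [[0,0,0.004],[0,0,0],-1],
    [[0,0,0.004],[0,0,0],-1],
  ],
)

```text
time: 19.75
position: [0.5308, -0.2473, 0.101]
orientation: [0.128, 0.992, -0.0, 0.0]
ft_force: [-2.8, 0.0, 4.6]
opening: 0.0251
finger_force: 66.1
```

>>> move_arm(
  rows=[
    [[0,0,0.003],[0,0,0],-1],
    [[0,0,0.003],[0,0,0],-1],
  ],
)

```text
time: 20.0
position: [0.5308, -0.2473, 0.1009]
orientation: [0.128, 0.992, -0.0, 0.001]
ft_force: [-5.3, 3.6, 13.0]
opening: 0.0257
finger_force: 67.3
```

>>> move_arm(
  rows=[
    [[0,0,-0.004],[0,0,0],-1],
    [[0,0,-0.004],[0,0,0],-0.2],
    [[0,0,-0.004],[0,0,0],0.2],
    [[0,0,-0.004],[0,0,0],0.6],
    [[0,0,-0.004],[0,0,0],1],
    [[0,0,-0.004],[0,0,0],1],
    [[0,0,-0.004],[0,0,0],1],
    [[0,0,-0.004],[0,0,0],1],
  ],
)

```text
time: 21.0
position: [0.5306, -0.2472, 0.1004]
orientation: [0.128, 0.992, -0.0, -0.0]
ft_force: [-0.0, 0.6, -0.7]
opening: 0.0854
finger_force: 0.0
```

>>> move_arm(
  rows=[
    [[0,0,-0.05],[0,0,0],1],
    [[0,0,-0.15],[0,0,0],1],
    [[0,0,-0.35],[0,0,0],1],
    [[0,0,-0.6],[0,0,0],1],
    [[0,0,-0.8],[0,0,0],1],
    [[0,0,-1],[0,0,0],1],
    [[0,0,-1],[0,0,0],1],
    [[0,0,-1],[0,0,0],1],
    [[0,0,-1],[0,0,0],1],
  ],
)

```text
time: 22.12
position: [0.5304, -0.2471, 0.2995]
orientation: [0.128, 0.992, 0.0, -0.001]
ft_force: [-0.1, 0.1, -0.3]
opening: 0.0858
finger_force: 0.0
```

Run:
```python
from h import *
s=monitor.observe(); print(s['time'],s['position'],s['ft_force'],s['opening'])
c=cam('wrist'); hsv=cv2.cvtColor(c['im'],cv2.COLOR_BGR2HSV)
p=proj(c,[.5306,-.246,.008]).astype(int); print(p)
m=cv2.inRange(hsv,(3,90,60),(22,255,255)); w=np.zeros_like(m); cv2.circle(w,tuple(map(int,p)),50,255,-1); m&=w
m=cv2.morphologyEx(m,cv2.MORPH_OPEN,np.ones((2,2)))
el=cv2.fitEllipse(cv2.convexHull(cv2.findNonZero(m))); print('cork',el,onz(c,*el[0],.008))
g=np.zeros_like(m); cv2.circle(g,tuple(map(int,el[0])),25,255,-1); g[cv2.inRange(hsv,(0,0,60),(180,60,255))==0]=0
e2=cv2.fitEllipse(cv2.convexHull(cv2.findNonZero(g))); print('foot',e2,onz(c,*e2[0],.022))
gv=cv2.GaussianBlur(hsv[...,2],(3,3),0); d=((gv>35)&(gv<72)&(hsv[...,1]>60)).astype(np.uint8)*255 & w
d=cv2.morphologyEx(d,cv2.MORPH_OPEN,np.ones((5,5))); n,l,st,ce=cv2.connectedComponentsWithStats(d); i=1+st[1:,4].argmax(); print('handle',st[i],ce[i],onz(c,*ce[i],.124))
```

```text
22.125 [ 0.53037615 -0.24705168  0.29952124] [-0.07709351  0.14963504 -0.29517673] 0.0857645329882086
[250 151]
cork ((251.34487915039062, 151.85263061523438), (66.45104217529297, 67.10916137695312), 79.50287628173828) [ 0.53212706 -0.24484064  0.008     ]
foot ((249.43016052246094, 152.3367462158203), (43.44947052001953, 44.30022048950195), 16.218935012817383) [ 0.52975551 -0.24699493  0.022     ]
handle [238 158  24  24 553] [249.76491863 169.52983725] [ 0.53012052 -0.24668029  0.124     ]
```

```bash
python3 -c "
from rig import job; print(job.finish_job())"
```

```text
the job is handed in; nothing more can be done
None
```

The job is handed in, but no verdict came back. The plate bottomed out about 40 mm above the shelf and was pressed level for over a second at about 18–20 N, with a brief 23 N at first contact. The tamper is released and upright about 4 mm from the cork's centre. I did not take a final picture of the plate or the other items.

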